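# Unlock the ribbon roll from its leaning spindle and put it in the notions pot

### The arm

A 6-joint arm with a two-finger parallel gripper is mounted at the origin on the work surface. World frame = base frame: x ahead of the robot, y to its left, z up, the work surface at z = 0. Lengths are in mm, angles in rad, forces in N, time in s.
With the tool pointing down it reaches from about 275 to 750 mm from the base axis. Payload 10.2 kg.
Tool frame: the origin (TCP) lies on the centre line of the jaws, within the pads' length; the fingertips stand 19 mm ahead of it and the grasp point (between the pads) is the TCP; z points along the fingers, y is the line along which they close (so a half turn about z gives the same grasp; the last joint's range is limited). The gripper opens to 85 mm and grips with 20 to 120 N. Pads are 22 mm wide; open, the fingers measure 114 mm over their backs; the gripper's body (76 mm by 85 mm) begins 54 mm behind the grasp point. The pads swing forward as they close: fully open they stand 13 mm farther back than shut.
Start: joints at [-1.413, 0.313, 1.498, -0, 1.331, -0.223], TCP at [195.111, -487.404, 250.294] pointing down, gripper open.
Joint ranges: [-2.94, 2.94], [-0.97, 2.17], [0.19, 2.56], [-1.23, 4.37], [0.02, 3.11], [-2.88, 2.88]. Speed limits (rad/s): [2.39, 2.39, 3.01, 3.14, 3.14, 3.14].

### API

Orientations are given as a unit quaternion [w, x, y, z].
In Python, from rig import sense, capture, finish_job, regions_of, mark_of gives the robot as it stands.
- The arm moves only by the tool jog_arm, never from a script. Its argument "series" is text: rows parted by semicolons, each of 7 numbers parted by spaces: the shift along the tool's x, y, z in units of 0.4 m (1.0 is 0.4 m), then the turn, a rotation vector about the tool's x, y, z in units of pi/2 rad (1.0 is pi/2 rad), then the opening, from -1 (shut) to 1 (fully open). A call has 1 to 20 rows; each row is the pose to reach, as a shift and turn from the pose commanded when the call began, along the tool's axes at that moment; what a row does not reach only later rows make up. A row lasts 1/8 s, in which the tool goes at most 62.5 mm and 10.7 degrees, less where a joint would pass 70% of its speed; a pose out of reach is approached as far as the arm can. A call with a number of a shift or a turn outside -1 to 1 is refused whole. A call with a gripper value outside its range is refused whole. The fingers move at their own pace and stop on an object; "grip_force" is the grip in N (left out, the last holds). Time passes only in rows, so rows that repeat a pose let the fingers close. It gives the time, the measured TCP pose, the force, the opening and the grip force at its end, in the units of the state.
- sense(): the state, without advancing time (a new reading comes with each control period).
- capture(name): name is "scene" or "top" or "wrist"; returns a dict with "img" (384x512x3 uint8, red, green, blue), "intrinsics" (3x3 intrinsics, pixels), "R" (3x3) and "t" (3): a world point X has camera coordinates R X + t. Camera axes: x right, y down, z forward; pixel columns grow to the right and rows downward; lengths in mm; the calibration is good to about 2 mm. A picture is of the moment at which its call begins. There is no depth.
- finish_job(): hands the job in; it is judged then, once.
Trained networks look in a picture, given as the dict that the camera call returned (one of the last four; its "shot" number tells which), for a name from the list of things; names that differ only in an ending like _2 or _b are one class to them, and where a whole thing is asked for, a point or a joint stands for the part that bears it (a point fixed in the world has none). Each returns a list of dicts, best first, with "confidence" (0 to 1); they miss things now and then, are a little off and sometimes report something else, mostly with a low value. They report only what shows in the picture. A call takes as long as a camera call. They do not tell look-alikes from the thing itself.
- regions_of(label, picture): "region" (384x512 bool, what is visible of it) and "point" ([row, column] in pixels, amid what is visible of it).
- mark_of(label, picture): "point" ([row, column] in pixels: a listed point, or the origin of a listed thing).
The state is a dict: "time_s": time; "joints": joint angles; "dq": joint speeds; "tau": joint torques, N m; "eef_pos": TCP position; "ee_rot": TCP orientation; "force": force on the tool from outside, world axes, zero at the start; "wrist_torque": the same for the moment, N m; "grip_width": opening from 0.0 (shut) to 1.0 (fully open); "grip_force": force on a finger pad.
Only numpy, scipy, OpenCV 4.12 (cv2) and the standard library are available. Lean on these libraries where they do the work, as an engineer would, in place of code of your own. Each camera call takes 0.05 s, during which the arm holds its last target. There are 200 camera calls.

### The job

Take the lid with the knob off the white pot and lay it flat on the bare table beside the pot. Then take the red ribbon roll off its leaning spindle: a brass locking bar on the spindle's head holds it, so turn the roll (anticlockwise from above is the shorter way) until you feel that the slot in its core lines up with the bar, then slide it off along the spindle without forcing it. Hold on to the roll until it stands on the pot's floor, leave it there upright with the pot upright and the lid still lying on the table, and do not knock the other things about.

Things in the scene. Friction and masses are not known exactly. Their poses are not given: they have to be found in the camera images.
- roll: The red ribbon roll with a white core: a hard cylinder 48 mm in diameter, 42 mm high, 80 to 170 g. Origin: centre of its underside; z is its axis, out of its top; x lies along its slot. At the start it sits on the spindle's collar, its slot across the bar, free to turn about the pin. Grip it on the outside near the top, tool in line with its axis, 40 N or more.
- roll_top (a point): Centre of the roll's top face, on its axis 42 mm from its origin. The core is open from end to end: a bore about 16 mm wide for the 13 mm pin, crossed by a straight slot 11 mm wide and 36 mm long (tip to tip) along the roll's x.
- pin: The spindle: a steel pin 13 mm in diameter leaning 25 degrees from vertical to its own +x side (roughly away from the robot). Origin: on its axis at the top face of the black collar (40 mm in diameter) that the roll rests on; z points out along the pin; x is in the plane of the lean, y is level. It ends 54 mm from the origin. More than 45 N between roll and spindle counts as forcing.
- pin_bar (a point): On the pin's axis, 46.5 mm from its origin: underside of the fixed brass bar (30 x 5 x 5 mm) across the pin, 4.5 mm above the seated roll's top, where a roll at a wrong angle stops. The bar's direction is not measured (seen from above, or felt): from its start the roll must turn 25 to 130 degrees anticlockwise (positive about z), or 50 to 155 clockwise. It passes within about 11 degrees.
- pin_clear (a point): On the pin's axis, 56 mm from its origin, the head's highest point. Once the roll's origin is past this point the roll is off. On the way the bar runs in the slot, so keep the angle and slide straight along the axis.
- stand: The spindle's foot, fixed to the table: a wooden disc 124 mm in diameter and 14 mm high. Origin: centre of its underside, on the table; the spindle stands over it, leaning to its +x side. Its x and y are the level directions of the spindle's lean.
- pot: The white open pot under the lid: outside 152 mm in diameter at the rim and 50 mm high, wall 4 mm, floor 6 mm thick, inside 140 mm wide at the bottom; 0.8 kg, standing loose. Origin: centre of its underside; z up.
- lid: The pot's loose wooden lid, 130 to 210 g: a disc 156 mm in diameter and 5 mm thick over a plug 132 mm in diameter and 6 mm deep which drops loosely into the pot. Origin: centre of the plug's underside, so it lies at height 0 when the lid lies on the table and 44 mm above the pot's origin when it is on the pot; z up.
- lid_knob (a point): Centre of the lid's dark wooden knob, a cylinder 26 mm in diameter and 22 mm high, 31 mm above the lid's origin; the knob's top is 42 mm and the lid's upper face 11 mm above the lid's origin.
- jar: Bystander: amber jar, 60 mm in diameter, 85 mm high, standing on the table. Origin: centre of its underside.
- spare: Bystander: a blue ribbon roll of the same size, standing on the table. Origin: centre of its underside.
- tape: Bystander: yellow tape-measure case, 62 x 62 x 34 mm, on the table. Origin: centre of its underside.
There are look-alikes about, which are no part of the job. What is shaped like the stand but green or purple is not meant.

How it is judged (in metres and radians):
On the way, in this order (a step that is already met when the one before it is completed fails the run):
1. the lid lies flat on the table, clear of the pot, and is let go (height (world z) of lid below 0.008 m and angle between lid's own z axis and vertical below 0.1 rad and horizontal distance between lid and pot above 0.15 m and contact force between the fingers and lid below 0.1 N and linear speed of lid below 0.02 m/s), for 0.2 s.
2. the roll is off the spindle and held in the fingers (distance between roll and pin above 0.056 m and contact force between roll and pin below 0.1 N and contact force between the fingers and roll above 1 N), for 0.2 s.
3. the roll stands on the pot's floor while still held (horizontal distance between roll and pot below 0.055 m and z of roll in the frame of pot below 0.016 m and contact force between roll and pot above 0.2 N and contact force between the fingers and roll above 0.5 N), for 0.05 s.
At the end, for the whole second after the job is handed in: The red roll stands upright (within 7 degrees, its top still up) and at rest on the floor of the pot, which is itself upright (within 6 degrees); the lid lies flat (within 6 degrees) at rest on the table, its centre at least 150 mm from the pot's centre (height (world z) of lid below 0.008 m and angle between each of lid, pot's own z axis and vertical below 0.1 rad and horizontal distance between lid and pot above 0.15 m and horizontal distance between roll and pot below 0.05 m and z of roll in the frame of pot between 0.002 and 0.012 m and angle between roll's own z axis and vertical below 0.12 rad and linear speed of each of roll, lid, pot below 0.02 m/s); the robot touches nothing.
It fails at once if the roll is forced: more than 45 N between the roll and the spindle with its bar (contact force between roll and pin above 45 N).
It fails at once if the pot is tipped by more than 17 degrees (angle between pot's own z axis and vertical above 0.3 rad).
It fails at once if the jar is shifted more than 25 mm or tipped over (distance of jar from where it was at the start of the episode above 0.025 m or angle between jar's own z axis and vertical above 0.5 rad).
It fails at once if the blue roll is shifted more than 25 mm or tipped over (distance of spare from where it was at the start of the episode above 0.025 m or angle between spare's own z axis and vertical above 0.5 rad).
It fails at once if the tape measure is shifted more than 25 mm or tipped over (distance of tape from where it was at the start of the episode above 0.025 m or angle between tape's own z axis and vertical above 0.5 rad).
It also fails if it takes over 67 s, if anything falls off the work surface, if the arm or the gripper's body presses on something with over 40 N, if the wrist force passes 120 N, or if a joint passes its speed limit or range.

## Working session

There is one attempt and no reset: what is moved stays moved. The work goes in short steps, Python scripts to look and compute and a tool call to move; the robot and the scene stay as the last step left them, time stands still between calls to the robot, and variables do not carry over. Pictures are saved under pics/ and viewed, at most 10 in all, crops included, and the job is handed in when it is done.

Besides the shell and the picture viewer there is one more tool, called after ">>>" in YAML: its name, and indented under it one key for each argument. jog_arm: Moves the arm, as the interface text tells. Shifts and turns lie within -1 to 1; 1 stands for 0.4 m of shift or pi/2 rad of turn. Its arguments: {"type":"object","properties":{"series":{"type":"string"},"grip_force":{"type":"number"}},"required":["series"]}

```bash
mkdir -p pics; ls; cat > h.py <<'E'
import numpy as np, cv2, pickle
from rig import *
def save(n,c): cv2.imwrite(f'pics/{n}.png',c['img'][:,:,::-1])
def proj(c,X):
    X=np.atleast_2d(np.array(X,float)); p=(X@np.array(c['R']).T+np.array(c['t']))@np.array(c['intrinsics']).T
    return p[:,:2]/p[:,2:]
def ray(c,rc):
    R=np.array(c['R']);o=-R.T@np.array(c['t']);d=R.T@np.linalg.inv(c['intrinsics'])@[rc[1],rc[0],1];return o,d/np.linalg.norm(d)
def at_z(c,rc,z):
    o,d=ray(c,rc);return o+d*(z-o[2])/d[2]
def tri(L):
    A=np.zeros((3,3));b=np.zeros(3)
    for c,rc in L:
        o,d=ray(c,rc);P=np.eye(3)-np.outer(d,d);A+=P;b+=P@o
    X=np.linalg.solve(A,b)
    return X,[np.linalg.norm((np.eye(3)-np.outer(d,d))@(X-o)) for o,d in (ray(c,rc) for c,rc in L)]
E
python3 - <<'E'
from h import *
np.set_printoptions(precision=1,suppress=True)
s=sense();print(s['time_s'],s['eef_pos'],s['ee_rot'],s['force'])
cs={n:capture(n) for n in('scene','top')}
for n,c in cs.items():
    save(n,c)
    for l in ['roll','roll_top','pin','pin_bar','pin_clear','stand','pot','lid','lid_knob','jar','spare','tape']:
        print(n,l,[(np.round(m['point'],1).tolist(),round(m['confidence'],2)) for m in mark_of(l,c)[:4]])
cv2.imwrite('pics/both.png',np.hstack([cv2.resize(cs[n]['img'],(400,300)) for n in cs])[:,:,::-1])
pickle.dump(cs,open('cs.pkl','wb'))
E
```

```text
pics
0.0 [ 195.1 -487.2  249.7] [-0.   1.   0.2  0. ] [ 0.3 -0.1  0.1]
scene roll [([243.3, 214.7], 0.75), ([232.9, 222.1], 0.73)]
scene roll_top [([233.8, 220.1], 0.6), ([195.0, 294.5], 0.38)]
scene pin [([300.8, 263.9], 0.97), ([276.3, 140.7], 0.59), ([214.2, 160.6], 0.58), ([241.7, 218.2], 0.47)]
scene pin_bar [([270.4, 143.3], 0.91), ([242.5, 318.8], 0.65), ([285.7, 274.6], 0.57), ([232.9, 221.0], 0.49)]
scene pin_clear [([285.2, 278.3], 0.94), ([268.7, 139.5], 0.81), ([243.4, 312.2], 0.65), ([199.8, 164.7], 0.6)]
scene stand [([233.7, 155.4], 0.97), ([281.0, 293.6], 0.92), ([297.2, 142.5], 0.89), ([265.8, 209.6], 0.82)]
scene pot [([195.0, 296.7], 0.82)]
scene lid [([181.5, 296.1], 0.77)]
scene lid_knob [([174.1, 294.0], 0.98)]
scene jar [([158.7, 310.0], 0.58)]
scene spare [([243.8, 312.9], 0.64)]
scene tape [([334.2, 183.4], 0.74)]
top roll [([184.3, 324.6], 0.72), ([175.2, 330.0], 0.29)]
top roll_top [([175.6, 325.2], 0.77)]
top pin [([112.2, 309.2], 0.75), ([245.6, 314.2], 0.68), ([212.2, 381.4], 0.51), ([180.5, 325.6], 0.49)]
top pin_bar [([104.7, 305.3], 0.71), ([118.1, 355.2], 0.7), ([240.7, 316.8], 0.5), ([205.7, 386.8], 0.49)]
top pin_clear [([104.1, 307.8], 0.75), ([116.6, 357.0], 0.67), ([203.2, 382.1], 0.62), ([239.3, 317.7], 0.58)]
top stand [([248.0, 313.8], 0.97), ([195.5, 320.1], 0.76), ([129.9, 308.2], 0.71), ([224.9, 365.5], 0.69)]
top pot [([193.3, 322.2], 0.37), ([173.5, 200.6], 0.32)]
top lid [([172.2, 202.1], 0.75)]
top lid_knob [([172.6, 200.2], 0.57), ([185.7, 142.5], 0.38)]
top jar [([185.6, 139.7], 0.88)]
top spare [([130.2, 260.0], 0.73)]
top tape [([174.6, 382.5], 0.68)]
```

View pics/scene.png

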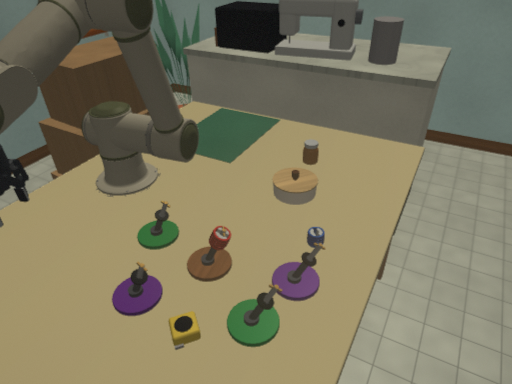

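View pics/top.png

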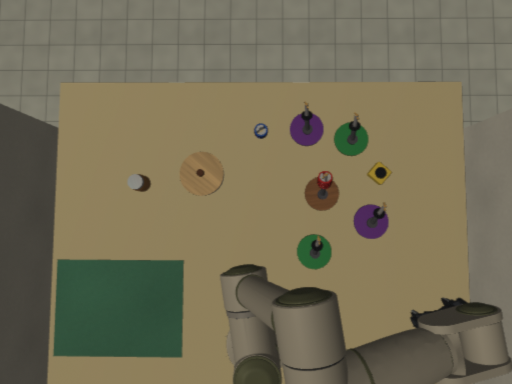

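```bash
python3 - <<'E'
from h import *
np.set_printoptions(precision=1,suppress=True)
cs=pickle.load(open('cs.pkl','rb'));s,t=cs['scene'],cs['top']
for n,a,b in [('roll',(243.3,214.7),(184.3,324.6)),('roll_top',(233.8,220.1),(175.6,325.2)),('pin',(241.7,218.2),(180.5,325.6)),('stand',(265.8,209.6),(195.5,320.1)),('pot',(195,296.7),(173.5,200.6)),('lid',(181.5,296.1),(172.2,202.1)),('knob',(174.1,294),(172.6,200.2)),('jar',(158.7,310),(185.6,139.7)),('spare',(243.8,312.9),(130.2,260)),('tape',(334.2,183.4),(174.6,382.5))]:
    X,e=tri([(s,a),(t,b)]);print(n,X,e)
for n,b in [('g1',(248,313.8)),('g2',(129.9,308.2)),('g3',(224.9,365.5))]: print(n,at_z(t,b,0))
E
```

```text
roll [ 558.6 -224.1   86.8] [np.float64(0.6376323949419267), np.float64(0.637632394941887)]
roll_top [ 581.2 -221.1  127.2] [np.float64(4.0230064907184495), np.float64(4.023006490718365)]
pin [ 570.9 -225.2   98.6] [np.float64(0.16963720663133514), np.float64(0.1696372066312997)]
stand [ 527.7 -223.6  -12.9] [np.float64(2.0804364636273167), np.float64(2.0804364636275063)]
pot [605.8 217.1 -22.3] [np.float64(1.6324625280986562), np.float64(1.6324625280985368)]
lid [604.9 201.1  44.3] [np.float64(0.6150206947045231), np.float64(0.615020694704483)]
knob [598.1 201.5  72.8] [np.float64(1.7269513636563787), np.float64(1.7269513636564027)]
jar [561.5 438.7   0.5] [np.float64(2.3571129694417494), np.float64(2.3571129694416717)]
spare [760.9  -6.9  -5.8] [np.float64(7.182412744211361), np.float64(7.182412744210946)]
tape [ 605.3 -444.1    6.7] [np.float64(4.923710421374723), np.float64(4.923710421374496)]
g1 [ 336.3 -198.5    0. ]
g2 [ 767.1 -181.     0. ]
g3 [ 419.9 -384.9    0. ]
```

The two pictures agree: in the top view the lidded pot is at (row 173, col 202) and the brown stand with the red roll is at (193, 322). Green and purple look-alike stands surround it. The jar is at (185, 138), the blue roll at (130, 260) and the tape at (174, 380).

```bash
cat >> h.py <<'E'
from scipy.spatial.transform import Rotation as Ro
np.set_printoptions(precision=3,suppress=True)
def tool():
    s=sense();q=np.array(s['ee_rot']);return np.array(s['eef_pos'],float),Ro.from_quat(q[[1,2,3,0]])
def Rt(z,yaw_dir):  # tool z = z, tool x nearest yaw_dir
    z=np.array(z,float);z/=np.linalg.norm(z);x=np.array(yaw_dir,float);x-=z*(x@z);x/=np.linalg.norm(x)
    return Ro.from_matrix(np.c_[x,np.cross(z,x),z])
def row(p,R=None,frm=None):
    p0,R0=frm or tool()
    R=R or R0
    return np.round(np.r_[R0.inv().apply(np.array(p)-p0)/400,(R0.inv()*R).as_rotvec()/(np.pi/2)],4)
E
python3 - <<'E'
from h import *
p,R=tool();print(R.as_matrix())
c=capture('wrist');W=np.array(c['R']);o=-W.T@c['t']
print('cam in tool',R.inv().apply(o-p),'view',R.inv().apply(W[2]),'right',R.inv().apply(W[0]));print(c['intrinsics'])
print(row([440,-215,330],Rt([0,0,-1],[1,0,0])))
E
```

```text
[[ 0.928  0.372  0.   ]
 [ 0.372 -0.928  0.   ]
 [ 0.    -0.    -1.   ]]
cam in tool [  75.003   -0.008 -122.809] view [-0.297  0.     0.955] right [-0.  1. -0.]
[[299.201   0.    253.042]
 [  0.    299.201 193.281]
 [  0.      0.      1.   ]]
[ 0.822 -0.405 -0.199  0.     0.     0.242]
```

>>> jog_arm:
  series: "0.82 -0.4 -0.15 0 0 0.24 1;0.82 -0.4 -0.15 0 0 0.24 1;0.82 -0.4 -0.15 0 0 0.24 1;0.82 -0.4 -0.15 0 0 0.24 1;0.82 -0.4 -0.15 0 0 0.24 1;0.82 -0.4 -0.15 0 0 0.24 1;0.82 -0.4 -0.15 0 0 0.24 1;0.82 -0.4 -0.15 0 0 0.24 1"

```text
time_s: 2.35
eef_pos: [440.0, -217.1, 310.1]
ee_rot: [0.0, 1.0, 0.002, -0.0]
force: [-0.1, -1.2, 0.1]
grip_width: 1.002
grip_force: 0.0
```

```bash
python3 - <<'E'
from h import *
s=sense();print(s['time_s'],s['eef_pos'],s['joints'])
c=capture('wrist');save('w1',c);pickle.dump(c,open('w1.pkl','wb'))
for l in ['roll','roll_top','pin','pin_bar','pin_clear','stand']:
    print(l,[(np.round(m['point'],1).tolist(),round(m['confidence'],2)) for m in mark_of(l,c)[:4]])
t=capture('top');save('t2',t)
for l in ['roll','roll_top','pin','stand','pin_bar']:
    print('top',l,[(np.round(m['point'],1).tolist(),round(m['confidence'],2)) for m in mark_of(l,t)[:5]])
print(row([540,195,330],Rt([0,0,-1],[1,0,0])))
E
```

```text
2.35 [ 439.966 -217.082  310.07 ] [-0.698  0.198  1.49  -0.     1.454  0.869]
roll [([53.5, 255.3], 0.65)]
roll_top [([23.9, 253.3], 0.64)]
pin [([150.0, 417.6], 0.83), ([236.6, 237.0], 0.81), ([51.0, 260.0], 0.66)]
pin_bar [([234.6, 232.2], 0.98), ([133.5, 446.0], 0.8)]
pin_clear [([135.1, 454.2], 0.97), ([14.7, 251.8], 0.96), ([234.9, 231.6], 0.75)]
stand [([85.6, 261.6], 0.83), ([160.4, 384.1], 0.8), ([225.9, 242.6], 0.72)]
top roll [([186.5, 323.0], 0.77)]
top roll_top [([172.5, 325.7], 0.73)]
top pin [([125.0, 351.5], 0.64), ([112.8, 308.8], 0.63), ([213.4, 381.8], 0.6), ([174.8, 378.7], 0.27)]
top stand [([139.9, 349.4], 0.84), ([126.5, 303.9], 0.68), ([194.4, 317.6], 0.59), ([250.5, 314.0], 0.53)]
top pin_bar [([115.0, 357.6], 0.72), ([170.7, 326.4], 0.72), ([173.2, 326.2], 0.6), ([203.1, 386.7], 0.51), ([104.9, 305.9], 0.48)]
[ 0.254 -1.029 -0.049 -0.    -0.     0.002]
```

View pics/w1.png

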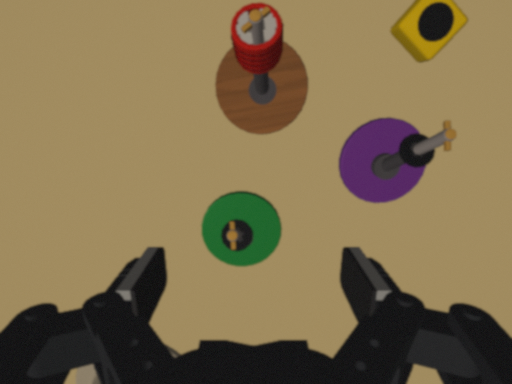

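The wrist view shows the roll at (35, 257), with the brass bar at about (13, 258) and the brown disc centred near (87, 262). Next is the lid.

>>> jog_arm:
  series: "0.25 -1 0 0 0 0 1;0.25 -1 0 0 0 0 1;0.25 -1 0 0 0 0 1;0.25 -1 0 0 0 0 1;0.25 -1 0 0 0 0 1;0.25 -1 0 0 0 0 1;0.25 -1 0 0 0 0 1;0.25 -1 0 0 0 0 1"

```text
time_s: 4.0
eef_pos: [538.6, 185.6, 309.7]
ee_rot: [-0.0, 1.0, 0.004, -0.0]
force: [-0.7, -0.5, 0.3]
grip_width: 0.997
grip_force: 0.0
```

```bash
cat >> h.py <<'E'
def marks(labels,c,k=3):
    for l in labels: print(l,[(np.round(m['point'],1).tolist(),round(m['confidence'],2)) for m in mark_of(l,c)[:k]])
E
python3 - <<'E'
from h import *
s=sense();print(s['time_s'],s['eef_pos'],s['joints'])
c=capture('wrist');save('w2',c);pickle.dump(c,open('w2.pkl','wb'))
marks(['lid_knob','lid','pot'],c)
for r in regions_of('lid',c)[:2]:
    ys,xs=np.nonzero(r['region']);print('lid',r['confidence'],ys.min(),ys.max(),xs.min(),xs.max())
E
```

```text
4.0 [538.563 185.59  309.74 ] [0.126 0.381 1.249 0.    1.512 1.69 ]
lid_knob [([113.9, 238.6], 0.84)]
lid [([110.9, 240.9], 0.57)]
pot []
lid 0.65 44 175 178 304
```

View pics/w2.png

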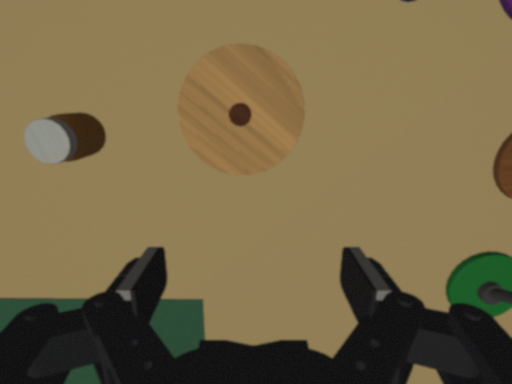

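The lid disc is centred near (109, 241), with its dark knob at (114, 240), which matches the networks.

```bash
python3 - <<'E'
from h import *
cs=pickle.load(open('cs.pkl','rb'));w=pickle.load(open('w2.pkl','rb'))
print(tri([(cs['scene'],(174.1,294)),(cs['top'],(172.6,200.2)),(w,(113.9,239.5))]))
print(tri([(cs['scene'],(174.1,294)),(w,(113.9,239.5))]))
print('knob@80',at_z(w,(113.9,239.5),80),'disc@55',at_z(w,(109.5,241),55))
print('top knob@78',at_z(cs['top'],(172.6,200.2),78))
print(row([597,201,150]))
E
```

```text
(array([598.136, 201.478,  72.817]), [np.float64(1.6988243122779023), np.float64(1.7555682781469109), np.float64(0.06423711810365267)])
(array([597.339, 201.154,  72.329]), [np.float64(0.7947187214519421), np.float64(0.7947187214522321)])
knob@80 [598.412 201.111  80.   ] disc@55 [602.512 200.345  55.   ]
top knob@78 [599.062 201.482  78.   ]
[ 0.146 -0.046  0.401  0.     0.     0.   ]
```

>>> jog_arm:
  series: "0.15 -0.039 0 0 0 0 0.2;0.15 -0.039 0.15 0 0 0 0.2;0.15 -0.039 0.3 0 0 0 0.2;0.15 -0.039 0.4 0 0 0 0.2;0.15 -0.039 0.45 0 0 0 0.2;0.15 -0.039 0.5 0 0 0 0.2;0.15 -0.039 0.54 0 0 0 0.2;0.15 -0.039 0.57 0 0 0 0.2;0.15 -0.039 0.579 0 0 0 0.2;0.15 -0.039 0.579 0 0 0 0.2;0.15 -0.039 0.579 0 0 0 -1;0.15 -0.039 0.579 0 0 0 -1;0.15 -0.039 0.579 0 0 0 -1;0.15 -0.039 0.579 0 0 0 -1;0.15 -0.039 0.579 0 0 0 -1;0.15 -0.039 0.579 0 0 0 -1"
  grip_force: 50

```text
time_s: 6.25
eef_pos: [598.9, 199.4, 79.5]
ee_rot: [-0.0, 1.0, 0.002, 0.001]
force: [-1.2, 1.0, 5.6]
grip_width: 0.286
grip_force: 48.8
```

>>> jog_arm:
  series: "0 0 -0.02 0 0 0 -1;0 0 -0.06 0 0 0 -1;0 0 -0.12 0 0 0 -1;0 0 -0.2 0 0 0 -1;-0.03 0.1 -0.2 0 0 0 -1;-0.06 0.2 -0.2 0 0 0 -1;-0.08 0.3 -0.2 0 0 0 -1;-0.1 0.38 -0.2 0 0 0 -1;-0.1 0.43 -0.2 0 0 0 -1;-0.1 0.46 -0.2 0 0 0 -1;-0.1 0.46 -0.2 0 0 0 -1;-0.1 0.46 -0.2 0 0 0 -1"

```text
time_s: 7.75
eef_pos: [559.4, 15.9, 158.6]
ee_rot: [-0.0, 1.0, 0.002, -0.0]
force: [0.4, -1.1, -2.4]
grip_width: 0.29
grip_force: 49.3
```

```bash
python3 - <<'E'
from h import *
s=sense();print(s['eef_pos'],s['grip_width'],s['force'])
c=capture('scene')
save('s3',c);marks(['lid','lid_knob','pot'],c)
t=capture('top');marks(['pot','lid','lid_knob'],t)
for r in regions_of('pot',t)[:2]:
    ys,xs=np.nonzero(r['region']);print(r['confidence'],r['point'],ys.min(),ys.max(),xs.min(),xs.max())
E
```

```text
[559.368  15.886 158.635] 0.290027507744393 [ 0.445 -1.115 -2.373]
lid [([184.5, 258.5], 0.83)]
lid_knob [([179.7, 256.2], 0.66)]
pot [([265.0, 207.4], 0.42)]
pot [([171.8, 203.1], 0.74), ([181.9, 142.1], 0.72), ([183.8, 325.2], 0.26)]
lid [([179.6, 254.3], 0.64), ([182.1, 139.5], 0.59)]
lid_knob [([184.5, 256.0], 0.84)]
0.75 [182.2, 325.1] 173 187 319 332
0.68 [175.5, 200.5] 153 194 182 223
```

View pics/s3.png

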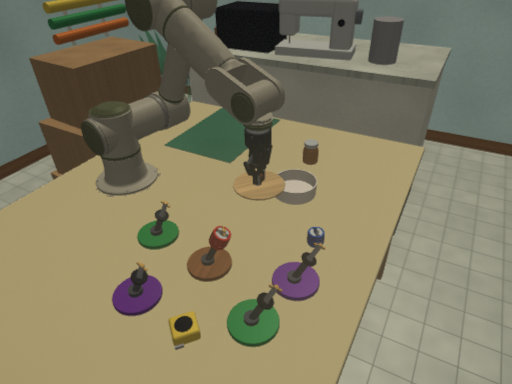

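The lid hangs level in the gripper at (185, 259) and the open pot stays put at (187, 297). I'll lower it.

>>> jog_arm:
  series: "0 0 0.1 0 0 0 -1;0 0 0.18 0 0 0 -1;0 0 0.24 0 0 0 -1;0 0 0.275 0 0 0 -1;0 0 0.295 0 0 0 -1;0 0 0.303 0 0 0 -1;0 0 0.307 0 0 0 -1;0 0 0.307 0 0 0 -1;0 0 0.307 0 0 0 0.2;0 0 0.307 0 0 0 0.2;0 0 0.307 0 0 0 0.2;0 0 0.307 0 0 0 0.2"

```text
time_s: 9.7
eef_pos: [559.3, 15.1, 36.0]
ee_rot: [0.0, 1.0, 0.002, 0.0]
force: [-0.1, 0.5, -0.6]
grip_width: 0.601
grip_force: 0.0
```

>>> jog_arm:
  series: "0 0 -0.1 0 0 0 0.2;0 0 -0.25 0 0 0 0.2;0 0 -0.4 0 0 0 0.2;0 0 -0.55 0 0 0 1;0 0.1 -0.66 0 0 0 1;0 0.25 -0.66 0 0 0 1;0 0.4 -0.66 0 0 0 1;0 0.5 -0.66 0 0 0 1;0 0.57 -0.66 0 0 0 1;0 0.59 -0.66 0 0 0 1;0 0.59 -0.66 0 0 0 1;0 0.59 -0.66 0 0 0 1"

```text
time_s: 11.2
eef_pos: [560.3, -219.7, 300.1]
ee_rot: [-0.0, 1.0, 0.003, 0.0]
force: [0.5, 0.0, -1.2]
grip_width: 1.0
grip_force: 0.0
```

```bash
python3 - <<'E'
from h import *
s=sense();print(s['time_s'],s['eef_pos'],s['joints'])
c=capture('wrist');save('w4',c);pickle.dump(c,open('w4.pkl','wb'))
marks(['roll','roll_top','pin','pin_bar','pin_clear','stand'],c)
t=capture('top');marks(['pot','lid','lid_knob'],t)
cv2.imwrite('pics/w4c.png',cv2.resize(c['img'][20:300,100:420,::-1],None,fx=2,fy=2,interpolation=cv2.INTER_CUBIC))
E
```

```text
11.2 [ 560.332 -219.717  300.075] [-0.568  0.461  1.157  0.     1.523  0.997]
roll [([165.5, 251.2], 0.97)]
roll_top [([157.5, 250.1], 0.66)]
pin [([163.7, 253.6], 0.86), ([315.0, 235.4], 0.82), ([250.4, 402.8], 0.66)]
pin_bar [([157.6, 252.3], 0.86), ([249.6, 424.4], 0.6), ([166.5, 253.4], 0.58)]
pin_clear [([332.7, 229.5], 0.95), ([156.7, 248.5], 0.83), ([252.9, 431.3], 0.83)]
stand [([20.5, 346.2], 0.89), ([173.7, 259.4], 0.65), ([298.0, 241.1], 0.63)]
pot [([172.2, 203.5], 0.68)]
lid [([184.9, 251.7], 0.56)]
lid_knob [([187.3, 256.3], 0.95)]
```

View pics/w4c.png

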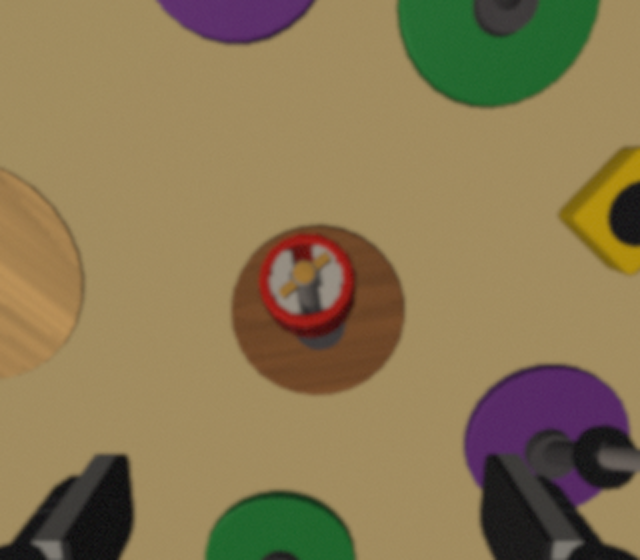

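The crop shows the roll top centred near crop (307, 280), with the slot roughly vertical. The brass bar runs from about (288, 290) to (326, 258), and the brown disc is centred at (318, 310). I need a closer view to read the angle.

>>> jog_arm:
  series: "0.03 0.005 0.08 0 0 0 1;0.05 0.005 0.17 0 0 0 1;0.05 0.005 0.2 0 0 0 1;0.05 0.005 0.2 0 0 0 1;0.05 0.005 0.2 0 0 0 1"

```text
time_s: 12.38
eef_pos: [580.4, -223.1, 221.6]
ee_rot: [0.001, 1.0, 0.002, 0.001]
force: [0.5, -0.1, -0.1]
grip_width: 0.999
grip_force: 0.0
```

```bash
python3 - <<'E'
from h import *
s=sense();print(s['time_s'],s['eef_pos'])
c=capture('wrist');save('w5',c);pickle.dump(c,open('w5.pkl','wb'))
marks(['roll','roll_top','pin','pin_bar','pin_clear','stand'],c)
for n in ('w4','w5'):
    c=pickle.load(open(n+'.pkl','rb'));im=c['img'];h=cv2.cvtColor(im,cv2.COLOR_RGB2HSV)
    br=cv2.inRange(h,(5,80,40),(14,200,170))
    if n=='w5': cv2.imwrite('pics/br.png',br)
p=proj(c,[[580,-222,125]])[0].astype(int);print(p)
cv2.imwrite('pics/w5c.png',cv2.resize(c['img'][p[1]-70:p[1]+70,p[0]-80:p[0]+80,::-1],None,fx=5,fy=4.285,interpolation=cv2.INTER_CUBIC) if 0 else cv2.resize(c['img'][p[1]-60:p[1]+60,p[0]-80:p[0]+80,::-1],None,fx=5,fy=5,interpolation=cv2.INTER_CUBIC))
E
```

```text
12.375 [ 580.444 -223.149  221.627]
roll [([209.4, 250.1], 0.61)]
roll_top [([203.5, 246.8], 0.97), ([206.0, 253.1], 0.36)]
pin [([207.1, 253.4], 0.98), ([303.3, 433.0], 0.67)]
pin_bar [([204.6, 248.2], 0.72), ([314.9, 466.2], 0.56)]
pin_clear [([202.8, 244.5], 0.82), ([149.7, 434.1], 0.49)]
stand [([280.3, 388.7], 0.95), ([22.2, 366.5], 0.76), ([204.5, 257.1], 0.71)]
[250 202]
```

View pics/w5c.png

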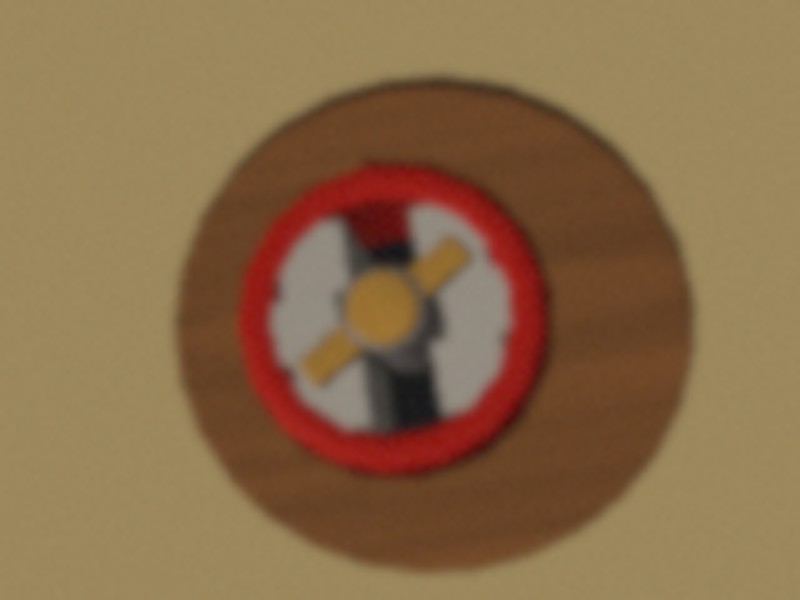

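The close view is clear: the slot runs (380, 215) to (405, 415), about 97° in the image. The bar runs (315, 370) to (460, 250), about 40°, and the ball head is at (382, 307). The slot meets the bar after about 57° clockwise or 122° anticlockwise, both inside the stated ranges. Next I'll fit the pin pose.

```bash
cat > fit.py <<'E'
from h import *
from scipy.optimize import least_squares
C={n:pickle.load(open(n+'.pkl','rb')) for n in('w1','w4','w5')};C.update(pickle.load(open('cs.pkl','rb')))
# (col,row) of red mask outline for wrist views: silhouette fit
def redmask(c,near,r):
    h=cv2.cvtColor(c['img'],cv2.COLOR_RGB2HSV);m=(cv2.inRange(h,(0,150,60),(6,255,255))|cv2.inRange(h,(172,150,60),(180,255,255)))
    z=np.zeros_like(m);cv2.circle(z,near,r,255,-1);m&=z
    return cv2.convexHull(np.argwhere(m>0)[:,::-1].astype(np.int32))[:,0,:].astype(float)
H={'w1':redmask(C['w1'],(257,38),45),'w4':redmask(C['w4'],(252,165),40),'w5':redmask(C['w5'],(249,206),50),'scene':redmask(C['scene'],(219,240),20),'top':redmask(C['top'],(325,180),13)}
def axis(a): 
    l=np.radians(25);z=np.array([np.sin(l)*np.cos(a),np.sin(l)*np.sin(a),np.cos(l)]);y=np.array([-np.sin(a),np.cos(a),0]);return np.cross(y,z),y,z
th=np.linspace(0,2*np.pi,90,endpoint=False)
def hullpred(c,q):
    x,y,z=axis(q[3]);ring=24*(np.outer(np.cos(th),x)+np.outer(np.sin(th),y))
    P=np.r_[q[:3]+ring,q[:3]+42*z+ring];return cv2.convexHull(proj(c,P).astype(np.float32))
def res(q):
    r=[]
    for n,h in H.items():
        hp=hullpred(C[n],q);d=np.array([cv2.pointPolygonTest(hp,(float(a),float(b)),True) for a,b in h])-0.4
        r+=list(np.clip(d*(2 if n in('scene','top') else 1),-6,6)/np.sqrt(len(h)))
    x,y,z=axis(q[3]);h=q[:3]+55*z
    for n,p in(('w4',(251.7,155.7)),('w5',(246.0,203.0)),('w1',(256,15))): r+=list((proj(C[n],h)[0]-p)*.7)
    return np.array(r)
if __name__=='__main__':
    s=least_squares(res,[562,-223,87,0.0],diff_step=1e-4,x_scale=[1,1,1,.02]);q=s.x
    print('q',q,'cost',s.cost,[len(h) for h in H.values()])
    print(res(q)[-6:]); x,y,z=axis(q[3]);print('z',z,'top',q[:3]+42*z)
    for n in C: print(n,np.mean([abs(cv2.pointPolygonTest(hullpred(C[n],q),(float(a),float(b)),True)) for a,b in H[n]]))
    # angle of bar and slot about axis from w5
    def ang(a,b,h):
        L=[]
        for p in(a,b):
            o,d=ray(C['w5'],(142+p[1]/5,170+p[0]/5));c0=q[:3]+h*z;P=o+d*((c0-o)@z)/(d@z)-c0;L.append(P)
        v=L[1]-L[0];return np.degrees(np.arctan2(v@y,v@x)),np.linalg.norm(v),(L[0]+L[1])/2
    print('slot',ang((405,415),(380,215),42));print('bar',ang((315,370),(460,250),51.5))
    for b in (C['w4'],C['w5']): print('disc',at_z(b,(174.75,259.2) if b is C['w4'] else (142+325/5,170+434/5),14))
    np.save('q.npy',q)
E
python3 fit.py
```

```text
q [ 561.95  -222.043   89.995    0.141] cost 4.328804244404208 [32, 31, 31, 14, 15]
[ 0.082 -0.072  0.264 -0.296 -0.548  0.299]
z [0.418 0.059 0.906] top [ 579.524 -219.55   128.06 ]
w1 1.2562965053973763
w4 0.6189501791911348
w5 0.4732342756875305
scene 1.3475370442519392
top 0.6702322729327957
slot (np.float64(0.041723708963672106), np.float64(31.015500913464493), array([-0.342, -0.587,  0.196]))
bar (np.float64(-57.66362747966785), np.float64(27.624774569891517), array([-0.595, -0.581,  0.313]))
disc [ 535.49  -228.807   14.   ]
disc [ 536.32  -228.343   14.   ]
```

```bash
python3 - <<'E'
from fit import *
disc=np.array([536,-228.5])
f=lambda q:np.r_[res(q),0.5*((q[1]-disc[1])*np.cos(q[3])-(q[0]-disc[0])*np.sin(q[3]))]
s=least_squares(f,np.load('q.npy'),diff_step=1e-4,x_scale=[1,1,1,.02]);q=s.x;x,y,z=axis(q[3])
print(q,s.cost,q[:3]+42*z);np.save('q.npy',q)
print('hover',q[:3]+110*z,row(q[:3]+110*z,Rt(-z,x)))
E
```

```text
[ 562.095 -222.838   89.958    0.184] 4.597731324058241 [ 579.544 -219.582  128.022]
hover [ 607.795 -214.312  189.651] [ 0.069 -0.021  0.076 -0.025 -0.277 -0.113]
```

>>> jog_arm:
  series: "0.069 -0.021 0.03 -0.025 -0.277 -0.113 1;0.069 -0.021 0.076 -0.025 -0.277 -0.113 1;0.069 -0.021 0.076 -0.025 -0.277 -0.113 1;0.069 -0.021 0.076 -0.025 -0.277 -0.113 1;0.069 -0.021 0.076 -0.025 -0.277 -0.113 1;0.069 -0.021 0.076 -0.025 -0.277 -0.113 1"

```text
time_s: 13.48
eef_pos: [607.5, -214.7, 190.6]
ee_rot: [0.02, 0.972, 0.089, -0.214]
force: [0.1, -0.1, 0.2]
grip_width: 1.0
grip_force: 0.0
```

```bash
python3 - <<'E'
from fit import *
q=np.load('q.npy');x,y,z=axis(q[3]);s=sense();print(s['time_s'],s['eef_pos'],s['joints'],s['force'],s['wrist_torque'])
print(row(q[:3]+110*z,Rt(-z,x)))
c=capture('wrist');save('w6',c);pickle.dump(c,open('w6.pkl','wb'))
# check ring/head prediction against red mask, yellow
h=redmask(c,tuple(proj(c,q[:3]+42*z)[0].astype(int).tolist()),70)
print('red hull',h.min(0),h.max(0));hp=hullpred(c,q)[:,0];print('pred',hp.min(0),hp.max(0));print(proj(c,q[:3]+55*z))
C['w6']=c;H['w6']=h
f=lambda q:np.r_[res(q),0.5*((q[1]+228.5)*np.cos(q[3])-(q[0]-536)*np.sin(q[3]))]
s=least_squares(f,q,diff_step=1e-4,x_scale=[1,1,1,.02]);print(s.x,s.cost,s.x[:3]+42*axis(s.x[3])[2])
E
```

```text
13.475 [ 607.507 -214.699  190.558] [-0.431  0.858  0.825 -0.253  1.813  0.94 ] [ 0.146 -0.107  0.236] [ 0.073 -0.171 -0.048]
[ 0.002 -0.001  0.002  0.    -0.001 -0.001]
red hull [218. 170.] [286. 245.]
pred [217.174 167.368] [287.372 246.493]
[[252.228 222.18 ]]
[ 562.028 -222.714   89.891    0.18 ] 5.087087075383491 [ 579.491 -219.537  127.956]
```

>>> jog_arm:
  series: "0.002 -0.001 0.05 0 0 0 1;0.002 -0.001 0.1 0 0 0 1;0.002 -0.001 0.14 0 0 0 1;0.002 -0.001 0.17 0 0 0 1;0.002 -0.001 0.185 0 0 0 1;0.002 -0.001 0.192 0 0 0 1;0.002 -0.001 0.192 0 0 0 1;0.002 -0.001 0.192 0 0 0 0.3"
  grip_force: 20

```text
time_s: 14.52
eef_pos: [576.7, -219.8, 119.9]
ee_rot: [0.02, 0.972, 0.09, -0.215]
force: [-0.2, 0.4, 0.3]
grip_width: 0.817
grip_force: 0.0
```

>>> jog_arm:
  series: "0 0 0 0 0 0 -0.2;0 0 0 0 0 0 -1;0 0 0 0 0 0 -1;0 0 0 0 0 0 -1;0 0 0 0 0 0 -1"
  grip_force: 20

```text
time_s: 15.15
eef_pos: [576.7, -219.8, 119.9]
ee_rot: [0.02, 0.972, 0.09, -0.215]
force: [2.9, 0.6, 4.0]
grip_width: 0.566
grip_force: 21.2
```

```bash
python3 - <<'E'
from fit import *
q=np.load('q.npy');x,y,z=axis(q[3]);s=sense();p,R=tool();print(s['time_s'],s['joints'],'F tool',R.inv().apply(s['force']),s['wrist_torque'],s['grip_width']*85)
d=p-q[:3];print('along',d@z,'off',d@x,d@y)
E
```

```text
15.15 [-0.456  0.844  1.038 -0.255  1.615  0.965] F tool [ 1.038 -0.07  -4.86 ] [ 0.058 -0.303 -0.018] 48.07612562868721
along 33.47011436431103 off 0.8853296684245734 0.3315164776535556
```

>>> jog_arm:
  series: "0 0 0 0 0 0 -1;0 0 0 0 0 0 -1;0 0 -0.002 0 0 0 -1;0 0 -0.004 0 0 0 -1;0 0 -0.004 0 0 0.05 -1;0 0 -0.004 0 0 0.1 -1;0 0 -0.004 0 0 0.15 -1;0 0 -0.004 0 0 0.2 -1;0 0 -0.004 0 0 0.2 -1"
  grip_force: 45

```text
time_s: 16.27
eef_pos: [576.8, -219.5, 120.4]
ee_rot: [0.053, 0.974, -0.063, -0.21]
force: [-0.2, -0.6, -1.6]
grip_width: 0.553
grip_force: 46.3
```

```bash
cat > st.py <<'E'
from fit import *
q=np.load('q.npy');x,y,z=axis(q[3]);s=sense();p,R=tool();M=R.as_matrix();print(s['time_s'],s['joints'][5],'F pin frame',np.array([x,y,z])@s['force'],'T',s['wrist_torque'],s['grip_width']*85)
d=p-q[:3];print('along',d@z,'off',d@x,d@y,'toolx ang',np.degrees(np.arctan2(M[:,0]@y,M[:,0]@x)),'tilt err',np.degrees(np.arccos(-M[:,2]@z)))
E
python3 st.py
```

```text
16.275 1.2783185035930507 F pin frame [ 0.364 -0.53  -1.568] T [-0.003 -0.253  0.008] 46.989002204916865
along 33.95660047176423 off 0.7871225376002329 0.5975047929981323 toolx ang -17.958481555128323 tilt err 0.09397388744290575
```

>>> jog_arm:
  series: "0 0 0 0 0 0.08 -1;0 0 0 0 0 0.16 -1;0 0 0 0 0 0.24 -1;0 0 0 0 0 0.32 -1;0 0 0 0 0 0.4 -1;0 0 0 0 0 0.44 -1;0 0 0 0 0 0.44 -1"

```text
time_s: 17.15
eef_pos: [576.9, -219.6, 120.7]
ee_rot: [0.121, 0.895, -0.389, -0.18]
force: [0.2, -0.7, -1.9]
grip_width: 0.554
grip_force: 46.3
```

```bash
python3 st.py; python3 - <<'E'
from fit import *
q=np.load('q.npy');x,y,z=axis(q[3]);c=capture('wrist');pickle.dump(c,open('w7.pkl','wb'))
p=proj(c,q[:3]+44*z)[0].astype(int);print(p)
cv2.imwrite('pics/w7c.png',cv2.resize(c['img'][max(0,p[1]-60):p[1]+60,p[0]-80:p[0]+80,::-1],None,fx=4,fy=4,interpolation=cv2.INTER_CUBIC))
E
```

```text
17.15 1.968120628758727 F pin frame [ 0.865 -0.707 -1.748] T [ 0.054 -0.29  -0.018] 47.0985178534526
along 34.275882874533345 off 0.783553927597275 0.4903982059879875 toolx ang -57.489933363187475 tilt err 0.05260802025429688
[253 282]
```

View pics/w7c.png

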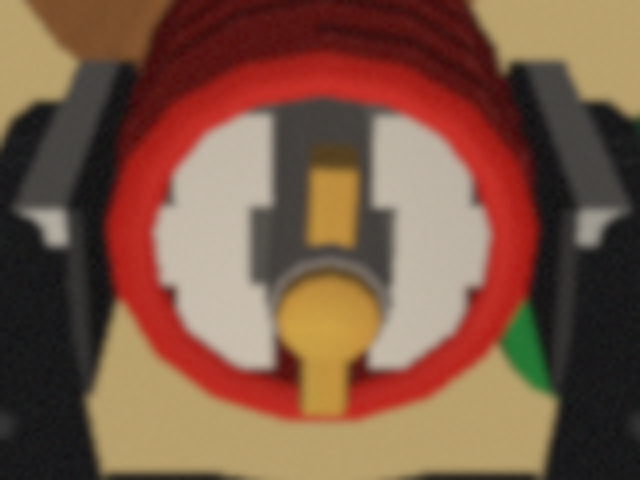

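The slot is lined up with the brass bar: in the crop both are vertical at about column 325. Now I'll slide it off along the axis, slowly at first.

>>> jog_arm:
  series: "0 0 -0.005 0 0 0 -1;0 0 -0.01 0 0 0 -1;0 0 -0.015 0 0 0 -1;0 0 -0.02 0 0 0 -1;0 0 -0.025 0 0 0 -1;0 0 -0.03 0 0 0 -1;0 0 -0.03 0 0 0 -1"

```text
time_s: 18.08
eef_pos: [582.2, -218.7, 132.0]
ee_rot: [0.121, 0.895, -0.39, -0.179]
force: [0.5, 0.2, -1.3]
grip_width: 0.553
grip_force: 46.3
```

```bash
python3 st.py
```

```text
18.075 1.9666210723706437 F pin frame [ 1.028  0.138 -0.981] T [ 0.053 -0.283  0.016] 46.97078074234658
along 46.82034094522665 off 0.8410255236805516 0.4056193625429102 toolx ang -57.61117473579022 tilt err 0.0163373906101324
```

>>> jog_arm:
  series: "0 0 -0.012 0 0 0 -1;0 0 -0.025 0 0 0 -1;0 0 -0.037 0 0 0 -1;0 0 -0.05 0 0 0 -1;0 0 -0.062 0 0 0 -1;0 0 -0.075 0 0 0 -1;0 0 -0.087 0 0 0 -1;0 0 -0.1 0 0 0 -1;0 0 -0.112 0 0 0 -1;0 0 -0.13 0 0 0 -1;0 0 -0.16 0 0 0 -1;0 0 -0.2 0 0 0 -1;0 0 -0.2 0 0 0 -1;0 0 -0.2 0 0 0 -1"

```text
time_s: 19.82
eef_pos: [615.1, -212.5, 203.8]
ee_rot: [0.121, 0.895, -0.39, -0.18]
force: [0.6, -0.0, -0.2]
grip_width: 0.556
grip_force: 46.4
```

```bash
python3 st.py; python3 - <<'E'
from h import *
t=capture('top');marks(['pot','lid','lid_knob'],t);save('t8',t)
s=capture('scene');marks(['pot','lid'],s)
for n,c in(('t',t),('s',s)):
  for r in regions_of('pot',c)[:3]:
    ys,xs=np.nonzero(r['region']);print(n,r['confidence'],ys.min(),ys.max(),xs.min(),xs.max(),at_z(c,((ys.min()+ys.max())/2,(xs.min()+xs.max())/2),50 if n=='t' else 25))
print('pot top',at_z(t,(173,202),0),sense()['joints'])
print('tgt',row([560,60,260],Rt([0,0,-1],[np.cos(-.9),np.sin(-.9),0])))
E
```

```text
19.825 1.93905387207618 F pin frame [ 0.606 -0.128  0.049] T [-0.013 -0.305  0.037] 47.22555834690183
along 125.96984293122463 off 0.8724009007268887 0.4828511628890396 toolx ang -57.600723734891794 tilt err 0.06124681326426417
pot [([174.0, 202.0], 0.81)]
lid [([185.5, 254.8], 0.7)]
lid_knob [([185.9, 251.8], 0.63), ([183.2, 255.3], 0.46)]
pot [([190.8, 294.2], 0.96)]
lid [([217.3, 260.8], 0.73)]
t 0.82 153 194 181 223 [599.106 200.104  50.   ]
s 0.94 169 204 273 316 [602.084 197.397  25.   ]
pot top [606.568 208.859   0.   ] [-0.424  0.873  0.764 -0.255  1.862  1.939]
tgt [-0.624 -0.314 -0.121  0.24   0.14   0.049]
```

```bash
python3 - <<'E'
from h import *
R=Rt([0,0,-1],[np.cos(-.52),np.sin(-.52),0]);p1=np.array([595,0,220]);
print(row(p1,R),row([598,100,210],R,(p1,R)),row([599,200,110],R,(p1,R)))
E
```

```text
[-0.435 -0.307 -0.055  0.21   0.183 -0.189] [-0.118 -0.221  0.025  0.     0.     0.   ] [-0.24  -0.439  0.275  0.     0.     0.   ]
```

>>> jog_arm:
  series: "-0.07 -0.05 -0.055 0.035 0.03 -0.03 -1;-0.14 -0.1 -0.055 0.07 0.061 -0.063 -1;-0.22 -0.15 -0.055 0.105 0.092 -0.095 -1;-0.29 -0.2 -0.055 0.14 0.122 -0.126 -1;-0.36 -0.26 -0.055 0.175 0.153 -0.158 -1;-0.42 -0.3 -0.055 0.21 0.183 -0.189 -1;-0.435 -0.307 -0.055 0.21 0.183 -0.189 -1;-0.435 -0.307 -0.055 0.21 0.183 -0.189 -1;-0.435 -0.307 -0.055 0.21 0.183 -0.189 -1"

```text
time_s: 21.4
eef_pos: [595.2, -0.9, 219.7]
ee_rot: [0.0, 0.966, -0.257, -0.0]
force: [-0.6, 0.4, -1.3]
grip_width: 0.557
grip_force: 46.8
```

```bash
python3 - <<'E'
from h import *
s=sense();print(s['time_s'],s['joints'],s['force'],s['grip_width']*85)
R=Rt([0,0,-1],[np.cos(-.52),np.sin(-.52),0]);print(row([599,200,200],R),row([599,200,110],R))
E
```

```text
21.4 [-0.198  0.491  1.319 -0.001  1.332  1.894] [-0.603  0.373 -1.32 ] 47.36148407886527
[-0.242 -0.441  0.049  0.001  0.    -0.   ] [-0.241 -0.441  0.274  0.001  0.    -0.   ]
```

>>> jog_arm:
  series: "-0.06 -0.11 0.02 0 0 0 -1;-0.12 -0.22 0.05 0 0 0 -1;-0.18 -0.33 0.05 0 0 0 -1;-0.22 -0.4 0.05 0 0 0 -1;-0.24 -0.435 0.05 0 0 0 -1;-0.241 -0.441 0.1 0 0 0 -1;-0.241 -0.441 0.18 0 0 0 -1;-0.241 -0.441 0.274 0 0 0 -1;-0.241 -0.441 0.274 0 0 0 -1;-0.241 -0.441 0.274 0 0 0 -1"

```text
time_s: 22.65
eef_pos: [599.7, 200.5, 111.9]
ee_rot: [-0.0, 0.966, -0.257, 0.001]
force: [0.1, -0.1, -2.1]
grip_width: 0.553
grip_force: 47.0
```

```bash
python3 - <<'E'
from h import *
s=sense();print(s['time_s'],s['eef_pos'],s['joints'],s['force'],s['grip_width']*85)
c=capture('wrist');save('w9',c)
s=capture('scene')
cv2.imwrite('pics/w9c.png',np.hstack([c['img'],cv2.resize(s['img'][130:250,210:370],(512,384))])[::1,:,::-1][:, :][::1] if 0 else cv2.resize(np.hstack([c['img'],cv2.resize(s['img'][130:250,210:370],(512,384))]),(800,300))[:,:,::-1])
E
```

```text
22.65 [599.695 200.5   111.919] [ 0.138  0.672  1.315 -0.     1.153  2.229] [ 0.051 -0.14  -2.088] 47.03565034537761
```

View pics/w9c.png

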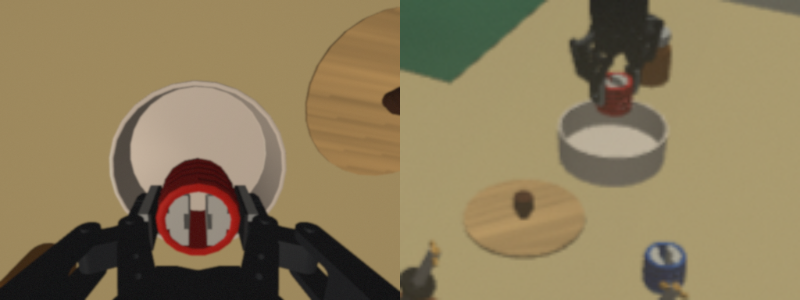

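The roll hangs upright over the pot's middle and the lid lies flat beside it. I'll lower it in small steps.

>>> jog_arm:
  series: "0 0 0.05 0 0 0 -1;0 0 0.1 0 0 0 -1;0 0 0.14 0 0 0 -1;0 0 0.16 0 0 0 -1;0 0 0.17 0 0 0 -1;0 0 0.175 0 0 0 -1;0 0 0.178 0 0 0 -1;0 0 0.18 0 0 0 -1;0 0 0.18 0 0 0 -1"

```text
time_s: 23.88
eef_pos: [598.7, 201.0, 38.4]
ee_rot: [0.0, 0.966, -0.257, -0.0]
force: [0.2, -0.6, -1.5]
grip_width: 0.551
grip_force: 47.0
```

>>> jog_arm:
  series: "0 0 0.002 0 0 0 -1;0 0 0.004 0 0 0 -1;0 0 0.005 0 0 0 -1;0 0 0.005 0 0 0 -1"

```text
time_s: 24.38
eef_pos: [598.8, 201.1, 37.3]
ee_rot: [0.0, 0.966, -0.257, 0.0]
force: [-4.1, -0.6, 6.8]
grip_width: 0.554
grip_force: 47.8
```

Contact is felt: the force went from -1.5 to +6.8 N. I'll release and rise.

>>> jog_arm:
  series: "0 0 0.001 0 0 0 -1;0 0 0 0 0 0 0.3;0 0 0 0 0 0 0.5;0 0 0 0 0 0 0.5;0 0 0 0 0 0 0.5;0 0 -0.03 0 0 0 0.5;0 0 -0.08 0 0 0 0.5;0 0 -0.15 0 0 0 0.5;0 0 -0.25 0 0 0 0.5;0 0 -0.4 0 0 0 0.5;0 0 -0.45 0 0 0 0.5;0 0 -0.45 0 0 0 0.5"

```text
time_s: 25.88
eef_pos: [599.2, 201.2, 219.1]
ee_rot: [-0.001, 0.966, -0.257, 0.002]
force: [0.7, -0.3, -1.0]
grip_width: 0.747
grip_force: 0.0
```

```bash
python3 - <<'E'
from h import *
s=sense();print(s['time_s'],s['eef_pos'],s['force'])
c=capture('wrist');s=capture('scene')
marks(['roll','pot','lid'],c)
cv2.imwrite('pics/w10.png',cv2.resize(np.hstack([c['img'],cv2.resize(s['img'][130:250,210:370],(512,384))]),(800,300))[:,:,::-1])
E
```

```text
25.875 [599.193 201.157 219.124] [ 0.659 -0.339 -0.995]
roll []
pot [([170.9, 253.3], 0.75)]
lid [([117.7, 433.2], 0.72), ([116.2, 418.6], 0.64)]
```

View pics/w10.png

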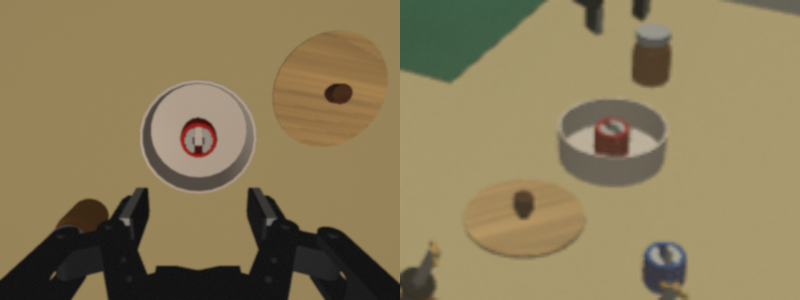

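The roll stands upright in the middle of the pot, the lid lies flat, and the robot is clear of everything.

```bash
python3 -c "
from rig import finish_job
print(finish_job())"
```

```text
the job is handed in; nothing more can be done
None
```

I handed the job in at about 26 s (no verdict came back): the final pictures show the red roll upright on the pot's floor and the lid flat on the table beside it; I turned the roll about 57° clockwise, because the camera showed anticlockwise would have needed about 122°, and it came off without forcing.

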